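Shut and bolt the sample transit chest

ROBOT

A 6-joint arm with a two-finger parallel gripper is mounted at the origin on a cart in front of the work surface, level with it; the furniture and walls round the work are solid. World frame = base frame: x ahead of the robot, y to its left, z up, the work surface at z = 0. Lengths are in m, angles in degrees, forces in N, time in s.
With the tool pointing down it reaches from about 0.2 to 0.875 m from the base axis. Payload 3.4 kg.
Tool frame: the origin (TCP) lies at the centre of the arm's flange, where the gripper is bolted on; the fingertips stand 199 mm ahead of it and the grasp point (between the pads) lies 180 mm ahead of it; z points along the fingers, y is the line along which they close (so a half turn about z gives the same grasp; the last joint's range is limited). The gripper opens to 94 mm and grips with 3 to 60 N. Pads are 16 mm wide; open, the fingers measure 119 mm over their backs; the gripper's body (75 mm by 177 mm) begins 78 mm behind the grasp point.
Start: joints at [59.244, 15.808, 86.224, -0, 77.962, -6.933], TCP at [0.232, 0.526, 0.405] pointing down, gripper open.
Joint ranges: [-165.64, 165.64], [-43.16, 119.46], [12.63, 154.43], [-67.54, 247.53], [6.08, 155.33], [-154.97, 154.97]. Speed limits (degrees/s): [147.25, 147.25, 180, 180, 180, 180].

INTERFACE

Orientations are given as [roll, pitch, yaw] about the fixed x, y, z axes, in that order (R = Rz(yaw) Ry(pitch) Rx(roll)).
In Python, from bench import manip, snapshot, camera_params gives the robot as it stands.
- The arm moves only by the tool play_rows, never from a script. Its argument "motion" is a list of rows, each an object of numbers: "gripper": the finger opening in mm, from 0 to 94; "x", "y", "z": the shift along the tool's x, y, z in mm; "wx", "wy", "wz": the turn, a rotation vector about the tool's x, y, z in degrees. A call has 1 to 12 rows; each row is the pose to reach, as a shift and turn from the pose commanded when the call began, along the tool's axes at that moment; what a row does not reach only later rows make up. A row lasts 1/12 s, in which the tool goes at most 41.7 mm and 7.16 degrees, less where a joint would pass 70% of its speed; a pose out of reach is approached as far as the arm can. A call with a gripper value outside its range is refused whole. The fingers move at their own pace and stop on an object; "grip_force" is the grip in N (left out, the last holds). Time passes only in rows, so rows that repeat a pose let the fingers close. It gives the time, the measured TCP pose, the force, the opening and the grip force at its end, in the units of the state.
- manip.state(): the state, without advancing time (a new reading comes with each control period).
- snapshot(name): name is "scene" or "top" or "wrist"; returns the picture (480x640x3 uint8, blue, green, red); there is no depth.
- camera_params(name): a dict with "fov_y" (degrees; the focal length in pixels is half the picture's height over the tangent of half this angle, whatever the lens; pixels are square), "cx", "cy" (the principal point, pixels), "extrinsics" (4x4, takes a point from camera to world coordinates); the wrist camera has in their place "tool_from_camera" (4x4, takes a point from camera to tool coordinates, whose origin is the TCP and whose axes are the flange's). Camera axes: x right, y down, z forward; pixel columns grow to the right and rows downward; lengths in m; the calibration is good to about 2 mm. The wrist camera is an equidistant fisheye: a pixel r from the principal point sees the ray r / f radians off the axis. A picture is of the moment at which its call begins: read the wrist's pose just before it. camera_params takes no time and is no camera call.
- manip.hand_in(): hands the job in; it is judged then, once.
The state is a dict: "t": time; "joints": joint angles; "joint_vel": joint speeds; "joint_torque": joint torques, N m; "tcp_pos": TCP position; "orientation": TCP orientation; "wrist_force": force on the tool from outside, world axes, zero at the start; "moment": the same for the moment, N m; "opening": finger opening in m; "gripper_force": force on a finger pad.
Only numpy, scipy, OpenCV 4.12 (cv2) and the standard library are available. Lean on these libraries where they do the work, as an engineer would, in place of code of your own. Each camera call takes 0.05 s, during which the arm holds its last target. There are 200 camera calls.

TASK

The sample transit chest is packed and ready to go: swing its hatch shut, keep the hatch pressed down on its springy seal while you slide the barrel bolt across through the keeper, find by feel where the handle goes down, and turn it right down into the notch so that the chest is locked. Do not force anything (a hatch that is not held down makes the bolt jam on the keeper, and the lip stops the handle beside the notch), and leave the other things on the bench where they are.

Things in the scene. Friction and masses are not known exactly. Their poses are not given: they have to be found in the camera images.
- chest: The pale grey sample transit chest, 220 mm deep (x) by 320 mm wide (y) by 125 mm high, fixed on the bench. Origin on the bench under it (it spans x -110..110, y -150..170 mm). Own axes: +x to the back (hinge side), +y to the side with the keeper and temperature logger, z up. Deck round the hatch at z 125 mm.
- hatch (a joint): Hatch angle in rad: 0 = pressed fully down, level with the deck; it grows as the front edge rises. A balanced stay hinge (0.3 N m friction) holds it at any angle, at first 0.4 to 0.8. Left alone on the seal it stands at about 0.07, which puts the bolt 10 mm too high for the keeper; bolted, the keeper holds it at about 0.015.
- hatch_hinge (a point): Point of the hatch's hinge axis, in the chest's frame at (90, 0, 125) mm; the axis runs along the chest's y. The hatch is a plate 14 mm thick whose top face passes through the hinge axis; it reaches 195 mm forward of it and spans y -125..105 mm.
- hatch_edge (a point): Point on the hatch's top face near its free front edge, 183 mm from the hinge axis, at y = -60 mm in the chest's frame: a clear spot to push the hatch down. Moves with the hatch.
- seal: Black rubber seal frame on the chest's rim under the hatch, springy: it stands about 14 mm proud at the front. Pushing the hatch down at the bolt takes about 10 N to begin, 15 to 18 N before the bolt can pass the keeper and about 23 N to bring it fully flat, where it stops hard. Its origin is the hatch_hinge point.
- barrel: Steel barrel of the bolt on the hatch's top face; origin at hatch_hinge. In its axes (the chest's when shut) the bolt axis lies along y at x -145, z 20 mm. Front sleeve (31 mm high) and lip (27 mm high, 14 to 20 mm in front of the axis) are one piece in slotted holes, set anywhere within 7 mm either way along y. The lip stops the handle at 0.78 rad, save in its one notch, 15 mm wide.
- bolt (a joint): Slide of the bolt in m along the chest's +y: 0 = drawn back, start 0 to 0.004. The flat nose meets the keeper at 0.011. The handle's square 10 mm neck stops against the front sleeve somewhere between 0.035 and 0.050 (as that piece is set); the notch centre lies 5.5 mm back from that stop, with 2.5 mm of room to either side of the neck. Friction 2 N, up to 9 N under the keeper.
- bolt_handle (a joint): Angle of the bolt's handle about the bolt axis in rad: 0 = standing straight up from the hatch, growing as it turns down to the chest's front (-x); about 1.57 = lying level in the notch. Start 0 to 0.35. Stiff (0.08 N m): it stays where it is left.
- bolt_pivot (a point): Point on the bolt axis where the handle crosses it, 20 mm above the hatch's top face. Moves with the bolt.
- knob (a point): Middle of the handle's black grip, 45 mm from bolt_pivot along the handle. The grip is a cylinder of 17 mm diameter, 30 mm long, along the handle (from 31 to 61 mm from the axis); the steel neck below it is 10 mm square. Room for fingers on both y sides.
- keeper: Steel keeper bridge, 14 mm thick along y, screwed to the deck beside the hatch; its opening (16 mm wide) ends 27.5 mm above the deck, so that the 12 mm rod passes with 1.5 mm of room above it when the hatch is fully down. Origin: in the chest's frame at (0, 121, 125) mm.
- keeper_hole (a point): Middle of the keeper's opening on the side facing the bolt, 20 mm above the deck: where the rod's axis goes in when the hatch is fully down.
- timer: White bench timer, 66 x 66 x 18 mm; origin at the centre of its underside. Bystander.
- pcr_plate_b: White sealed 96-well plate, 86 x 128 x 15 mm; origin at the centre of its underside. Bystander.
- marker_black: Black marker pen, 135 x 14 x 12 mm, lying; origin at the centre of its underside. Bystander.
- forceps: Steel forceps, 122 x 21 x 6 mm, lying; origin at the centre of the underside. Bystander.

How it is judged (in metres and radians):
On the way, in this order (a step that is already met when the one before it is completed fails the run):
1. the hatch is swung down onto its seal (value of joint hatch below 0.085 rad), for 0.1 s.
2. the bolt is slid across through the keeper with the hatch held down (value of joint bolt above 0.0265 m and value of joint hatch below 0.028 rad), for 0.1 s.
At the end, for the whole second after the job is handed in: Hatch held down on its seal (angle under 0.028 rad), bolt across under the keeper (slide over 26 mm) and its handle turned down in the notch (over 1.35 rad); timer, plate, marker and forceps within 20 mm of where they were (all of step 2 and value of joint bolt_handle above 1.35 rad); the robot touches nothing.
It fails at once if the bolt is rammed against the keeper (contact force between keeper and anything else above 30 N).
It fails at once if the bolt or its handle is forced against its barrel or lip (contact force between barrel and anything else above 25 N).
It fails at once if the hatch is pressed too hard on its seal (contact force between seal and anything else above 25 N).
It fails at once if a bystander is pushed more than 20 mm (distance of any of timer, pcr_plate_b, marker_black, forceps from where it was at the start of the episode above 0.02 m).
It also fails if it takes over 72 s, if anything falls off the work surface, if the arm or the gripper's body presses on something with over 40 N, if the wrist force passes 120 N, or if a joint passes its speed limit or range.

## Working session

There is one attempt and no reset: what is moved stays moved. The work goes in short steps, Python scripts to look and compute and a tool call to move; the robot and the scene stay as the last step left them, time stands still between calls to the robot, and variables do not carry over. Pictures are saved under pics/ and viewed, at most 10 in all, crops included, and the job is handed in when it is done.

Besides the shell and the picture viewer there is one more tool, called after "Emit:" by a JSON object that holds its "name" and its "arguments", one argument or row to a line. play_rows: Moves the arm, as the interface text tells. Its arguments: {"type":"object","properties":{"motion":{"type":"array","items":{"type":"object","properties":{"gripper":{"type":"number"},"x":{"type":"number"},"y":{"type":"number"},"z":{"type":"number"},"wx":{"type":"number"},"wy":{"type":"number"},"wz":{"type":"number"}}}},"grip_force":{"type":"number"}},"required":["motion"]}

```bash
mkdir -p pics
python3 - <<'E'
from bench import manip, snapshot, camera_params
import cv2, json
s=manip.state(); print(s)
for n in ("scene","top","wrist"):
    im=snapshot(n); cv2.imwrite(f"pics/{n}0.png",im)
    p=camera_params(n); print(n,p)
E
```

```text
{'t': 0.0, 'joints': array([ 5.92454503e+01,  1.58448815e+01,  8.62946368e+01, -1.15035472e-03,
        7.79624087e+01, -6.93327264e+00]), 'joint_vel': array([-0.02231926, -0.00389085, -0.00723283, -0.07574158,  0.05567503,
        0.13688238]), 'joint_torque': array([-1.03066086e-03, -4.04599822e+01, -2.37227315e+01,  7.01117842e-02,
        3.48535739e-02, -1.25650458e-04]), 'tcp_pos': array([0.23213132, 0.525816  , 0.40383577]), 'orientation': array([-1.79898683e+02, -1.11875384e-02,  1.56178954e+02]), 'wrist_force': array([ 0.08356266, -0.87479589,  0.47401665]), 'moment': array([-0.02099417, -0.01092548,  0.02197882]), 'gripper_force': 0.0, 'opening': 0.09380124520496261}
scene {'fov_y': 47.75332893830076, 'cx': 311.0090262624759, 'cy': 242.47067947503297, 'extrinsics': array([[ 0.67752042, -0.36714324,  0.63731619, -0.20609462],
       [-0.73519713, -0.313032  ,  0.60124549, -0.67040637],
       [-0.02124285, -0.87590913, -0.48200823,  0.68852311],
       [ 0.        ,  0.        ,  0.        ,  1.        ]])}
top {'fov_y': 51.458299424737405, 'cx': 312.340913337784, 'cy': 245.23346298112827, 'extrinsics': array([[ 2.26163657e-04, -9.82032283e-01,  1.88712862e-01,
         3.38733655e-01],
       [-9.99984827e-01, -1.26078910e-03, -5.36251406e-03,
         6.87459396e-02],
       [ 5.50408904e-03, -1.88708785e-01, -9.82017668e-01,
         1.22267305e+00],
       [ 0.00000000e+00,  0.00000000e+00,  0.00000000e+00,
         1.00000000e+00]])}
wrist {'fov_y': 65.70646984690485, 'cx': 325.0359463193814, 'cy': 241.06080104160102, 'tool_from_camera': array([[-1.65175328e-03, -9.72887778e-01, -2.31271795e-01,
         6.63289478e-02],
       [ 9.99998168e-01, -1.38328739e-03, -1.32297524e-03,
         1.94118487e-04],
       [ 9.67191084e-04, -2.31273556e-01,  9.72888281e-01,
         2.19007368e-02],
       [ 0.00000000e+00,  0.00000000e+00,  0.00000000e+00,
         1.00000000e+00]])}
```

View pics/scene0.png

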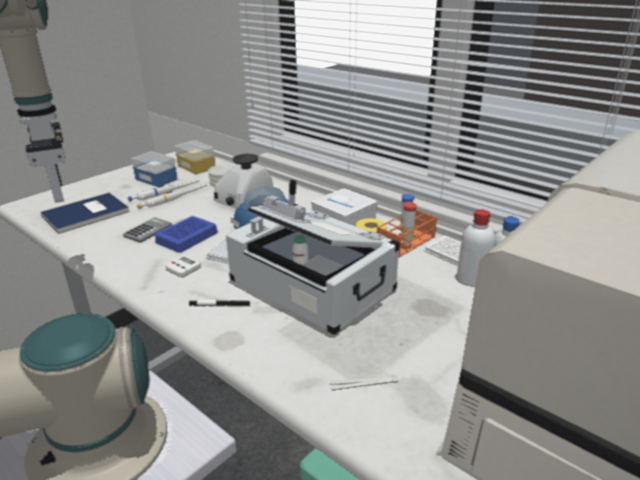

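View pics/top0.png

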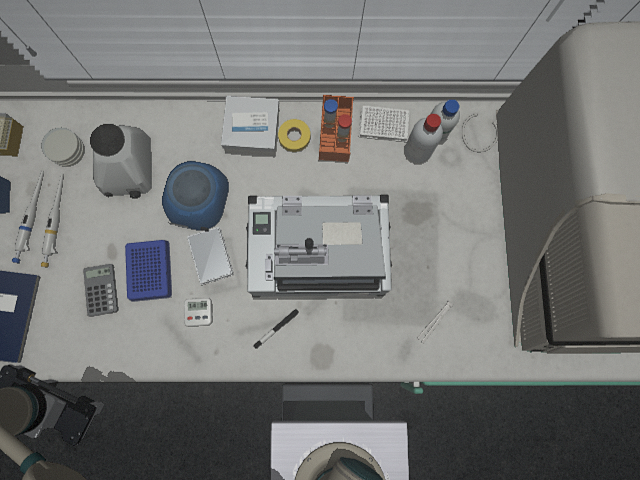

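Chest in the top view spans about cols 247–392, rows 195–298, keeper at (269,266), knob at (309,244), hatch open. I'll enlarge it for accurate pixels.

Run:
```python
import cv2
im=cv2.imread("pics/top0.png")[185:310,235:405]
cv2.imwrite("pics/topc.png",cv2.resize(im,None,fx=4.5,fy=4.5,interpolation=cv2.INTER_CUBIC))
im=cv2.imread("pics/scene0.png")[170:335,220:410]
cv2.imwrite("pics/scenec.png",cv2.resize(im,None,fx=3.6,fy=3.6,interpolation=cv2.INTER_CUBIC))
```

```text
(no output)
```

View pics/topc.png

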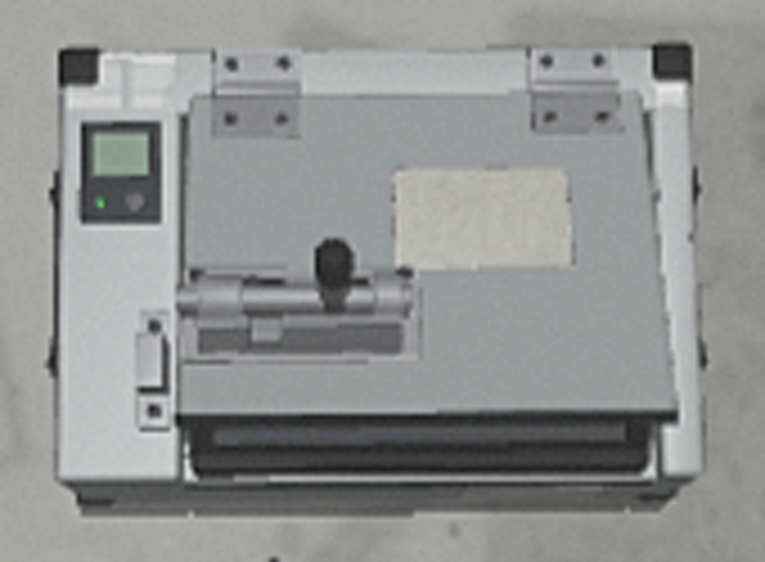

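View pics/scenec.png

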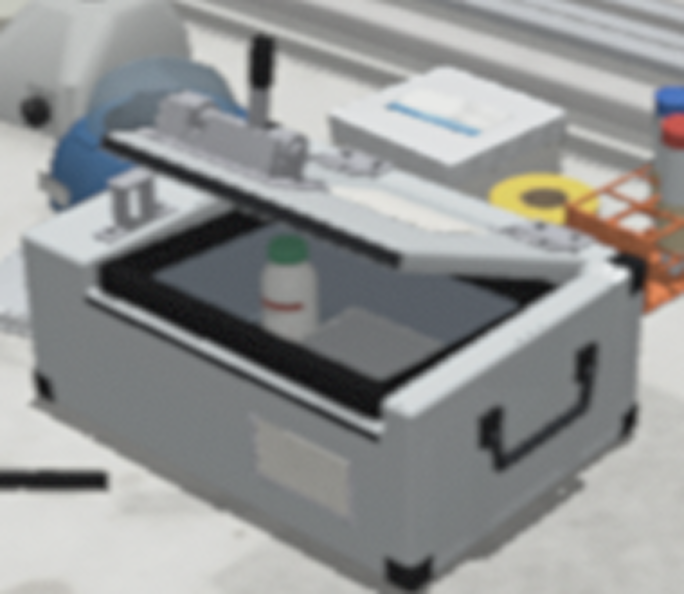

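Crop: deck corners at (58,47),(692,45),(705,480),(58,482); hatch front edge row 411 from col 178 to 678; knob around (335,262); keeper (152,362); light notch patch in the lip at (267,330). Scene crop: hatch front-right corner (400,252), grip top (262,40).

```bash
cat > h.py <<'E'
import numpy as np
from bench import camera_params
def cam(n):
    p=camera_params(n); f=240/np.tan(np.radians(p["fov_y"]/2)); return p,f
def ray(n,u,v):
    p,f=cam(n); E=p["extrinsics"]; d=E[:3,:3]@[(u-p["cx"])/f,(v-p["cy"])/f,1]; return E[:3,3],d
def onz(n,u,v,z):
    o,d=ray(n,u,v); return o+d*(z-o[2])/d[2]
def proj(n,P):
    p,f=cam(n); E=p["extrinsics"]; c=E[:3,:3].T@(np.array(P)-E[:3,3]); return np.array([p["cx"]+f*c[0]/c[2],p["cy"]+f*c[1]/c[2]])
T=lambda c:(235+c[0]/4.5,185+c[1]/4.5)
S=lambda c:(220+c[0]/3.6,170+c[1]/3.6)
def tri(a,b):
    (o1,d1),(o2,d2)=a,b
    A=np.stack([d1,-d2],1); t=np.linalg.lstsq(A,o2-o1,rcond=None)[0]
    p,q=o1+t[0]*d1,o2+t[1]*d2; return (p+q)/2,np.linalg.norm(p-q)
E
python3 - <<'E'
from h import *
np.set_printoptions(precision=4,suppress=True)
C=[onz("top",*T(c),.125) for c in [(58,47),(692,45),(705,480),(58,482)]]
bl,br,fr,fl=C; print(np.array(C))
print("w",np.linalg.norm(bl-br),np.linalg.norm(fl-fr),"d",np.linalg.norm(bl-fl),np.linalg.norm(br-fr))
ey=(bl-br)+(fl-fr); yaw=np.arctan2(-ey[0],ey[1]); print("yaw",np.degrees(yaw))
R=np.array([[np.cos(yaw),-np.sin(yaw),0],[np.sin(yaw),np.cos(yaw),0],[0,0,1]])
o=np.mean(C,0)-R@[0,.010,0]; o[2]=0; print("origin",o)
W=lambda p:o+R@np.array(p)
inv=lambda p:R.T@(p-o)
for n,c in [("scene S corners",None)]:
    for p in [(-.11,-.15,.125),(-.11,.17,.125),(.11,-.15,.125)]: 
        u=proj("scene",W(p)); print("scene pred crop",(u-[220,170])*3.6)
from scipy.optimize import brentq
for y,c in [(.105,(178,411)),(-.125,(678,411))]:
    f=lambda a:proj("top",W((.09-.195*np.cos(a),y,.125+.195*np.sin(a))))[1]-T(c)[1]
    for a in np.arange(.3,.9,.1): print(round(a,1),f(a)*4.5,(proj("top",W((.09-.195*np.cos(a),y,.125+.195*np.sin(a))))-[235,185])*4.5, (proj("scene",W((.09-.195*np.cos(a),y,.125+.195*np.sin(a))))-[220,170])*3.6)
kt,e=tri(ray("top",*T((335,252))),ray("scene",*S((262,40)))); print("knob top",kt,inv(kt),e)
print("keeper", inv(onz("top",*T((152,362)),.125+.035)))
E
```

```text
[[ 0.6654  0.2102  0.125 ]
 [ 0.6671 -0.1123  0.125 ]
 [ 0.4456 -0.1123  0.125 ]
 [ 0.4443  0.2047  0.125 ]]
w 0.3224841729152573 0.31704608374392335 d 0.22114998509749922 0.22152084069726988
yaw 0.2579683648268063
origin [0.5556 0.0376 0.    ]
scene pred crop [411.8906 412.7589]
scene pred crop [ 18.8005 228.6143]
scene pred crop [650.5436 258.3464]
0.3 27.960940636181192 [178.2314 438.9609] [ 97.8833 167.4228]
0.4 8.829186584446404 [175.6243 419.8292] [103.9542 135.696 ]
0.5 -14.662445119417583 [173.0922 396.3376] [112.4436 103.9303]
0.6 -42.39633983076604 [170.6735 368.6037] [123.2515  72.5707]
0.7 -74.16436021133677 [168.4074 336.8356] [136.235   42.0594]
0.8 -109.66263107105914 [166.3333 301.3374] [151.2114  12.8251]
0.9 -148.49010737308421 [164.4891 262.5099] [167.9625 -14.7286]
0.3 26.172373831894987 [671.6957 437.1724] [392.2238 292.0339]
0.4 7.038121380233832 [677.1155 418.0381] [400.4389 256.5599]
0.5 -16.44802066202294 [682.3301 394.552 ] [410.9736 220.8325]
0.6 -44.16797119068454 [687.2584 366.832 ] [423.6954 185.37  ]
0.7 -75.91332137815638 [691.818  335.0867] [438.4279 150.6914]
0.8 -111.3801594118653 [695.9273 299.6198] [454.9558 117.3032]
0.9 -150.16766929352826 [699.5085 260.8323] [473.03    85.6844]
knob top [0.5309 0.0703 0.2602] [-0.0246  0.0328  0.2602] 0.0032806820557372556
keeper [-0.0566  0.1195  0.16  ]
```

Emit:
{"name": "play_rows", "arguments": {
  "motion": [
    {"x": 0,"y": 0,"z": -40,"gripper": 0},
    {"x": -40,"y": -36,"z": -60,"gripper": 0},
    {"x": -80,"y": -72,"z": -60,"wz": -6,"gripper": 0},
    {"x": -120,"y": -108,"z": -60,"wz": -10,"gripper": 0},
    {"x": -160,"y": -144,"z": -60,"wz": -14,"gripper": 0},
    {"x": -200,"y": -180,"z": -60,"wz": -18,"gripper": 0},
    {"x": -240,"y": -216,"z": -60,"wz": -22,"gripper": 0},
    {"x": -280,"y": -252,"z": -60,"wz": -24,"gripper": 0},
    {"x": -446,"y": -402,"z": -60,"wz": -24.1,"gripper": 0},
    {"x": -446,"y": -402,"z": -60,"wz": -24.1,"gripper": 0},
    {"x": -446,"y": -402,"z": -60,"wz": -24.1,"gripper": 0},
    {"x": -446,"y": -402,"z": -60,"wz": -24.1,"gripper": 0}
  ]
}}

```text
invalid input at $.motion[0]: expected keys gripper, x, y, z, wx, wy, wz
```

Emit:
{"name": "play_rows", "arguments": {
  "motion": [
    {"x": 0,"y": 0,"z": -40,"wx": 0,"wy": 0,"wz": 0,"gripper": 0},
    {"x": -30,"y": -27,"z": -60,"wx": 0,"wy": 0,"wz": -4,"gripper": 0},
    {"x": -60,"y": -54,"z": -60,"wx": 0,"wy": 0,"wz": -10,"gripper": 0},
    {"x": -446,"y": -402,"z": -60,"wx": 0,"wy": 0,"wz": -24.1,"gripper": 0},
    {"x": -446,"y": -402,"z": -60,"wx": 0,"wy": 0,"wz": -24.1,"gripper": 0},
    {"x": -446,"y": -402,"z": -60,"wx": 0,"wy": 0,"wz": -24.1,"gripper": 0},
    {"x": -446,"y": -402,"z": -60,"wx": 0,"wy": 0,"wz": -24.1,"gripper": 0},
    {"x": -446,"y": -402,"z": -60,"wx": 0,"wy": 0,"wz": -24.1,"gripper": 0},
    {"x": -446,"y": -402,"z": -60,"wx": 0,"wy": 0,"wz": -24.1,"gripper": 0},
    {"x": -446,"y": -402,"z": -60,"wx": 0,"wy": 0,"wz": -24.1,"gripper": 0},
    {"x": -446,"y": -402,"z": -60,"wx": 0,"wy": 0,"wz": -24.1,"gripper": 0},
    {"x": -446,"y": -402,"z": -60,"wx": 0,"wy": 0,"wz": -24.1,"gripper": 0}
  ]
}}

```text
t: 1.15
tcp_pos: [0.4151, 0.1166, 0.4647]
orientation: [180.0, 0.0, -179.7]
wrist_force: [1.1, -0.3, -0.5]
opening: 0.0175
gripper_force: 0.0
```

Emit:
{"name": "play_rows", "arguments": {
  "motion": [
    {"x": -63,"y": -139,"z": 0,"wx": 0,"wy": 0,"wz": 0,"gripper": 0},
    {"x": -63,"y": -139,"z": 0,"wx": 0,"wy": 0,"wz": 0,"gripper": 0},
    {"x": -63,"y": -139,"z": 0,"wx": 0,"wy": 0,"wz": 0,"gripper": 0},
    {"x": -63,"y": -139,"z": 0,"wx": 0,"wy": 0,"wz": 0,"gripper": 0},
    {"x": -63,"y": -139,"z": 20,"wx": 0,"wy": 0,"wz": 0,"gripper": 0},
    {"x": -63,"y": -139,"z": 40,"wx": 0,"wy": 0,"wz": 0,"gripper": 0},
    {"x": -63,"y": -139,"z": 50,"wx": 0,"wy": 0,"wz": 0,"gripper": 0},
    {"x": -63,"y": -139,"z": 50,"wx": 0,"wy": 0,"wz": 0,"gripper": 0},
    {"x": -63,"y": -139,"z": 50,"wx": 0,"wy": 0,"wz": 0,"gripper": 0}
  ]
}}

```text
t: 1.9
tcp_pos: [0.4786, -0.0199, 0.4145]
orientation: [180.0, -0.1, -179.7]
wrist_force: [0.6, 0.2, 0.2]
opening: 0.0004
gripper_force: 0.0
```

Emit:
{"name": "play_rows", "arguments": {
  "motion": [
    {"x": 0,"y": 0,"z": 6,"wx": 0,"wy": 0,"wz": 0,"gripper": 0},
    {"x": 0,"y": 0,"z": 12,"wx": 0,"wy": 0,"wz": 0,"gripper": 0},
    {"x": 2,"y": 0,"z": 18,"wx": 0,"wy": 0,"wz": 0,"gripper": 0},
    {"x": 4,"y": 0,"z": 24,"wx": 0,"wy": 0,"wz": 0,"gripper": 0},
    {"x": 6,"y": 0,"z": 30,"wx": 0,"wy": 0,"wz": 0,"gripper": 0},
    {"x": 8,"y": 0,"z": 36,"wx": 0,"wy": 0,"wz": 0,"gripper": 0},
    {"x": 9,"y": 0,"z": 42,"wx": 0,"wy": 0,"wz": 0,"gripper": 0},
    {"x": 10,"y": 0,"z": 48,"wx": 0,"wy": 0,"wz": 0,"gripper": 0},
    {"x": 11,"y": 0,"z": 54,"wx": 0,"wy": 0,"wz": 0,"gripper": 0},
    {"x": 12,"y": 0,"z": 60,"wx": 0,"wy": 0,"wz": 0,"gripper": 0},
    {"x": 13,"y": 0,"z": 66,"wx": 0,"wy": 0,"wz": 0,"gripper": 0},
    {"x": 13,"y": 0,"z": 70,"wx": 0,"wy": 0,"wz": 0,"gripper": 0}
  ]
}}

```text
t: 2.9
tcp_pos: [0.4654, -0.0202, 0.3438]
orientation: [180.0, -0.1, -179.7]
wrist_force: [-1.2, 1.3, 0.8]
opening: 0.0005
gripper_force: 0.5
```

Emit:
{"name": "play_rows", "arguments": {
  "motion": [
    {"x": 0,"y": 0,"z": 1,"wx": 0,"wy": 0,"wz": 0,"gripper": 0},
    {"x": 0,"y": 0,"z": 2,"wx": 0,"wy": 0,"wz": 0,"gripper": 0},
    {"x": 0,"y": 0,"z": 3,"wx": 0,"wy": 0,"wz": 0,"gripper": 0},
    {"x": 0,"y": 0,"z": 4,"wx": 0,"wy": 0,"wz": 0,"gripper": 0},
    {"x": 0,"y": 0,"z": 5,"wx": 0,"wy": 0,"wz": 0,"gripper": 0},
    {"x": 0,"y": 0,"z": 6,"wx": 0,"wy": 0,"wz": 0,"gripper": 0},
    {"x": 0,"y": 0,"z": 7,"wx": 0,"wy": 0,"wz": 0,"gripper": 0},
    {"x": 0,"y": 0,"z": 7,"wx": 0,"wy": 0,"wz": 0,"gripper": 0}
  ]
}}

```text
t: 3.57
tcp_pos: [0.4658, -0.0202, 0.3376]
orientation: [-180.0, 0.0, -179.7]
wrist_force: [-0.4, 0.1, 1.5]
opening: 0.0007
gripper_force: 0.4
```

Emit:
{"name": "play_rows", "arguments": {
  "motion": [
    {"x": 0,"y": 0,"z": 1,"wx": 0,"wy": 0,"wz": 0,"gripper": 0},
    {"x": 0,"y": 0,"z": 2,"wx": 0,"wy": 0,"wz": 0,"gripper": 0},
    {"x": 0,"y": 0,"z": 3,"wx": 0,"wy": 0,"wz": 0,"gripper": 0},
    {"x": 0,"y": 0,"z": 3,"wx": 0,"wy": 0,"wz": 0,"gripper": 0}
  ]
}}

```text
t: 3.9
tcp_pos: [0.4657, -0.0202, 0.3355]
orientation: [-180.0, 0.0, -179.7]
wrist_force: [-0.9, 0.9, 6.9]
opening: 0.0004
gripper_force: 3.4
```

Emit:
{"name": "play_rows", "arguments": {
  "motion": [
    {"x": 0,"y": 0,"z": -40,"wx": 0,"wy": 0,"wz": 0,"gripper": 0},
    {"x": 0,"y": 0,"z": -80,"wx": 0,"wy": 0,"wz": 0,"gripper": 0},
    {"x": 0,"y": 0,"z": -116,"wx": 0,"wy": 0,"wz": 0,"gripper": 0},
    {"x": 0,"y": 0,"z": -116,"wx": 0,"wy": 0,"wz": 0,"gripper": 60},
    {"x": -15,"y": 40,"z": -116,"wx": 0,"wy": 0,"wz": 0,"gripper": 60},
    {"x": -29,"y": 70,"z": -116,"wx": 0,"wy": 0,"wz": 0,"gripper": 60},
    {"x": -29,"y": 91,"z": -116,"wx": 0,"wy": 0,"wz": 0,"gripper": 60},
    {"x": -29,"y": 91,"z": -116,"wx": 0,"wy": 0,"wz": 0,"gripper": 60},
    {"x": -29,"y": 91,"z": -116,"wx": 0,"wy": 0,"wz": 0,"gripper": 60},
    {"x": -29,"y": 91,"z": -116,"wx": 0,"wy": 0,"wz": 0,"gripper": 60}
  ]
}}

```text
t: 4.73
tcp_pos: [0.4942, 0.0705, 0.4502]
orientation: [-180.0, -0.0, -179.7]
wrist_force: [0.4, 0.2, -0.4]
opening: 0.0436
gripper_force: 0.0
```

Run:
```python
from bench import manip, snapshot
import cv2, numpy as np
s=manip.state(); print(s["tcp_pos"],s["orientation"],s["wrist_force"])
w=snapshot("wrist"); sc=snapshot("scene"); cv2.imwrite("pics/w1.png",w); cv2.imwrite("pics/s1.png",sc)
a=cv2.resize(sc[170:335,220:410],None,fx=2.1,fy=2.1,interpolation=cv2.INTER_CUBIC)
b=cv2.resize(w,(400,300))
can=np.zeros((600,800,3),np.uint8); can[:a.shape[0],:a.shape[1]]=a; can[300:,400:]=b
cv2.imwrite("pics/m1.png",can)
```

```text
[0.49419559 0.07050361 0.45020661] [-1.79954222e+02 -3.29095720e-02 -1.79708579e+02] [ 0.410708    0.23864401 -0.37091752]
```

View pics/m1.png

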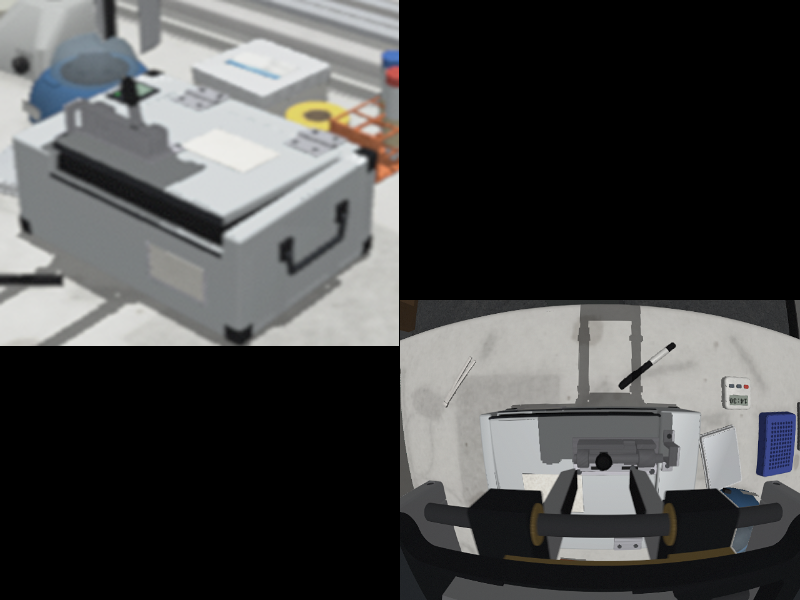

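View pics/w1.png

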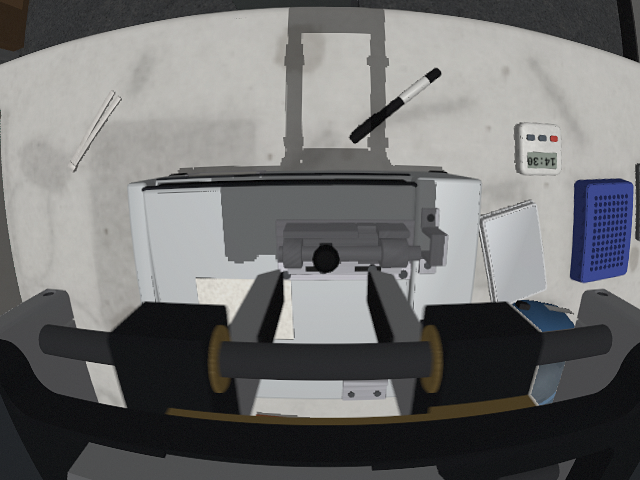

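Wrist view: hatch rests on the seal, knob end at (326,258), keeper at (435,243), notch-like feature in the lip near (367,232). Scene view: knob top about (281,208).

```bash
cat >> h.py <<'E'
from scipy.spatial.transform import Rotation as Ro
def wray(tcp,rpy,u,v):
    p,f=cam("wrist"); a,b=u-p["cx"],v-p["cy"]; r=np.hypot(a,b); t=r/f
    d=np.array([np.sin(t)*a/r,np.sin(t)*b/r,np.cos(t)])
    M=np.eye(4); M[:3,:3]=Ro.from_euler("xyz",rpy,degrees=True).as_matrix(); M[:3,3]=tcp
    M=M@p["tool_from_camera"]; return M[:3,3],M[:3,:3]@d
yaw=np.radians(.26); o_=np.array([.5556,.0376,0]); Rc=Ro.from_euler("z",yaw).as_matrix()
inv=lambda p:Rc.T@(p-o_)
def onzr(r,z): return r[0]+r[1]*(z-r[0][2])/r[1][2]
E
python3 - <<'E'
from h import *
np.set_printoptions(precision=4,suppress=True)
import cv2
im=cv2.imread("pics/w1.png"); m=(im.max(2)<40).astype(np.uint8)[235:275,305:350]
n,l,st,c=cv2.connectedComponentsWithStats(m); k=1+np.argmax(st[1:,4]); u,v=c[k]+[305,235]; print(u,v,st[k])
tcp=[.4942,.0705,.4502]; rpy=[-179.95,-.03,-179.71]
r=wray(tcp,rpy,u,v)
for z in (.200,.207,.213): print("knob",z,onzr(r,z),inv(onzr(r,z)))
print(tri(r,ray("scene",220+128/2.1,170+82/2.1)))
for n,(u,v),z in [("keeper",(435,243),.155),("lip l",(358,232),.155),("lip r",(378,232),.155),("edge l",(146,189),.138),("edge r",(416,187),.138)]:
    print(n,inv(onzr(wray(tcp,rpy,u,v),z)))
E
```

```text
324.528 258.6752 [  1   8  34  30 625]
knob 0.2 [0.4935 0.0697 0.2   ] [-0.0619  0.0324  0.2   ]
knob 0.207 [0.4915 0.0697 0.207 ] [-0.0639  0.0324  0.207 ]
knob 0.213 [0.4898 0.0697 0.213 ] [-0.0657  0.0324  0.213 ]
(array([0.4904, 0.0697, 0.2108]), np.float64(3.129983314683437e-05))
keeper [-0.0612  0.1183  0.155 ]
lip l [-0.0698  0.0575  0.155 ]
lip r [-0.0698  0.0727  0.155 ]
edge l [-0.1043 -0.1191  0.138 ]
edge r [-0.103   0.1051  0.138 ]
```

Emit:
{"name": "play_rows", "arguments": {
  "motion": [
    {"x": 1,"y": -1,"z": 25,"wx": 0,"wy": 0,"wz": 0,"gripper": 60},
    {"x": 1,"y": -1,"z": 45,"wx": 0,"wy": 0,"wz": 0,"gripper": 60},
    {"x": 1,"y": -1,"z": 60,"wx": 0,"wy": 0,"wz": 0,"gripper": 60},
    {"x": 1,"y": -1,"z": 70,"wx": 0,"wy": 0,"wz": 0,"gripper": 60},
    {"x": 1,"y": -1,"z": 70,"wx": 0,"wy": 0,"wz": 0,"gripper": 60},
    {"x": 1,"y": -1,"z": 70,"wx": 0,"wy": 0,"wz": 0,"gripper": 30},
    {"x": 1,"y": -1,"z": 70,"wx": 0,"wy": 0,"wz": 0,"gripper": 12},
    {"x": 1,"y": -1,"z": 70,"wx": 0,"wy": 0,"wz": 0,"gripper": 0},
    {"x": 1,"y": -1,"z": 70,"wx": 0,"wy": 0,"wz": 0,"gripper": 0},
    {"x": 1,"y": -1,"z": 70,"wx": 0,"wy": 0,"wz": 0,"gripper": 0},
    {"x": 1,"y": -1,"z": 70,"wx": 0,"wy": 0,"wz": 0,"gripper": 0},
    {"x": 1,"y": -1,"z": 70,"wx": 0,"wy": 0,"wz": 0,"gripper": 0}
  ],
  "grip_force": 40
}}

```text
t: 5.83
tcp_pos: [0.4933, 0.0701, 0.3809]
orientation: [180.0, 0.0, -179.7]
wrist_force: [0.1, 2.3, 1.6]
opening: 0.0169
gripper_force: 4.6
```

Emit:
{"name": "play_rows", "arguments": {
  "motion": [
    {"x": 0,"y": 0,"z": 0,"wx": 0,"wy": 0,"wz": 0,"gripper": 0},
    {"x": 0,"y": 0,"z": 0,"wx": 0,"wy": 0,"wz": 0,"gripper": 0},
    {"x": -2,"y": 0,"z": 0,"wx": 0,"wy": 0,"wz": 0,"gripper": 0},
    {"x": -4,"y": 0,"z": 0,"wx": 0,"wy": 0,"wz": 0,"gripper": 0},
    {"x": -6,"y": 0,"z": 0,"wx": 0,"wy": 0,"wz": 0,"gripper": 0},
    {"x": -7,"y": 0,"z": 1,"wx": 0,"wy": 0,"wz": 0,"gripper": 0},
    {"x": -7,"y": 0,"z": 3,"wx": 0,"wy": 0,"wz": 0,"gripper": 0},
    {"x": -7,"y": 0,"z": 4,"wx": 0,"wy": 0,"wz": 0,"gripper": 0}
  ]
}}

```text
t: 6.5
tcp_pos: [0.4966, 0.0702, 0.377]
orientation: [180.0, -0.7, -179.7]
wrist_force: [-12.7, 0.4, 15.7]
opening: 0.0161
gripper_force: 40.0
```

Emit:
{"name": "play_rows", "arguments": {
  "motion": [
    {"x": 2,"y": 0,"z": 0,"wx": 0,"wy": 0,"wz": 0,"gripper": 0},
    {"x": 4,"y": 0,"z": 0,"wx": 0,"wy": 0,"wz": 0,"gripper": 0},
    {"x": 4,"y": 0,"z": 1,"wx": 0,"wy": 0,"wz": 0,"gripper": 0},
    {"x": 4,"y": 0,"z": 2,"wx": 0,"wy": 0,"wz": 0,"gripper": 0},
    {"x": 4,"y": 0,"z": 2,"wx": 0,"wy": 0,"wz": 0,"gripper": 0}
  ]
}}

```text
t: 6.92
tcp_pos: [0.4943, 0.0701, 0.3761]
orientation: [180.0, -0.3, -179.7]
wrist_force: [-7.8, 0.5, 14.1]
opening: 0.0163
gripper_force: 40.0
```

Emit:
{"name": "play_rows", "arguments": {
  "motion": [
    {"x": 1,"y": 0,"z": 1,"wx": 0,"wy": 0,"wz": 0,"gripper": 0},
    {"x": 2,"y": 0,"z": 2,"wx": 0,"wy": 0,"wz": 0,"gripper": 0},
    {"x": 3,"y": 0,"z": 3,"wx": 0,"wy": 0,"wz": 0,"gripper": 0},
    {"x": 3,"y": 0,"z": 3,"wx": 0,"wy": 0,"wz": 0,"gripper": 0}
  ]
}}

```text
t: 7.25
tcp_pos: [0.4925, 0.0701, 0.3741]
orientation: [180.0, -0.0, -179.7]
wrist_force: [-6.4, 1.2, 15.8]
opening: 0.0166
gripper_force: 40.0
```

Emit:
{"name": "play_rows", "arguments": {
  "motion": [
    {"x": 1,"y": 0,"z": 1,"wx": 0,"wy": 0,"wz": 0,"gripper": 0},
    {"x": 1.5,"y": 0,"z": 2,"wx": 0,"wy": 0,"wz": 0,"gripper": 0},
    {"x": 2,"y": 0,"z": 2.5,"wx": 0,"wy": 0,"wz": 0,"gripper": 0},
    {"x": 2,"y": 0,"z": 2.5,"wx": 0,"wy": 0,"wz": 0,"gripper": 0}
  ]
}}

```text
t: 7.58
tcp_pos: [0.4913, 0.0701, 0.3724]
orientation: [180.0, 0.2, -179.7]
wrist_force: [-5.7, 0.7, 18.5]
opening: 0.0163
gripper_force: 40.0
```

Emit:
{"name": "play_rows", "arguments": {
  "motion": [
    {"x": 0.5,"y": 0,"z": 0.5,"wx": 0,"wy": 0,"wz": 0,"gripper": 0},
    {"x": 1,"y": 0,"z": 1,"wx": 0,"wy": 0,"wz": 0,"gripper": 0},
    {"x": 1.5,"y": 0,"z": 1.5,"wx": 0,"wy": 0,"wz": 0,"gripper": 0},
    {"x": 1.5,"y": 0,"z": 1.5,"wx": 0,"wy": 0,"wz": 0,"gripper": 0}
  ]
}}

```text
t: 7.92
tcp_pos: [0.4904, 0.0701, 0.3714]
orientation: [180.0, 0.3, -179.7]
wrist_force: [-4.0, 0.4, 19.3]
opening: 0.0163
gripper_force: 40.0
```

Emit:
{"name": "play_rows", "arguments": {
  "motion": [
    {"x": 0,"y": 0,"z": 0.6,"wx": 0,"wy": 0,"wz": 0,"gripper": 0},
    {"x": 0,"y": 0,"z": 1,"wx": 0,"wy": 0,"wz": 0,"gripper": 0},
    {"x": 0,"y": 2,"z": 1,"wx": 0,"wy": 0,"wz": 0,"gripper": 0},
    {"x": 0,"y": 4,"z": 1,"wx": 0,"wy": 0,"wz": 0,"gripper": 0},
    {"x": 0,"y": 6,"z": 1,"wx": 0,"wy": 0,"wz": 0,"gripper": 0},
    {"x": 0,"y": 6,"z": 1,"wx": 0,"wy": 0,"wz": 0,"gripper": 0}
  ]
}}

```text
t: 8.42
tcp_pos: [0.4904, 0.0756, 0.3706]
orientation: [-179.9, 0.3, -179.7]
wrist_force: [-4.9, -1.8, 21.0]
opening: 0.0164
gripper_force: 40.0
```

Emit:
{"name": "play_rows", "arguments": {
  "motion": [
    {"x": 0,"y": 1,"z": 0,"wx": 0,"wy": 0,"wz": 0,"gripper": 0},
    {"x": 0,"y": 2,"z": 0,"wx": 0,"wy": 0,"wz": 0,"gripper": 0},
    {"x": 0,"y": 3,"z": 0,"wx": 0,"wy": 0,"wz": 0,"gripper": 0},
    {"x": 0,"y": 4,"z": 0,"wx": 0,"wy": 0,"wz": 0,"gripper": 0},
    {"x": 0,"y": 5,"z": 0,"wx": 0,"wy": 0,"wz": 0,"gripper": 0},
    {"x": 0,"y": 5,"z": 0,"wx": 0,"wy": 0,"wz": 0,"gripper": 0}
  ]
}}

```text
t: 8.92
tcp_pos: [0.4903, 0.0804, 0.3706]
orientation: [-179.9, 0.3, -179.7]
wrist_force: [-4.6, -1.7, 20.4]
opening: 0.016
gripper_force: 40.0
```

Emit:
{"name": "play_rows", "arguments": {
  "motion": [
    {"x": 0,"y": 1,"z": 0,"wx": 0,"wy": 0,"wz": 0,"gripper": 0},
    {"x": 0,"y": 2,"z": 0,"wx": 0,"wy": 0,"wz": 0,"gripper": 0},
    {"x": 0,"y": 3,"z": 0,"wx": 0,"wy": 0,"wz": 0,"gripper": 0},
    {"x": 0,"y": 4,"z": 0,"wx": 0,"wy": 0,"wz": 0,"gripper": 0},
    {"x": 0,"y": 4,"z": 0,"wx": 0,"wy": 0,"wz": 0,"gripper": 0}
  ]
}}

```text
t: 9.33
tcp_pos: [0.4903, 0.0845, 0.3706]
orientation: [-179.9, 0.3, -179.7]
wrist_force: [-5.2, -0.8, 20.5]
opening: 0.0159
gripper_force: 40.0
```

Emit:
{"name": "play_rows", "arguments": {
  "motion": [
    {"x": 0,"y": 1.5,"z": 0,"wx": 0,"wy": 0,"wz": 0,"gripper": 0},
    {"x": 0,"y": 3,"z": 0,"wx": 0,"wy": 0,"wz": 0,"gripper": 0},
    {"x": 0,"y": 4.5,"z": 0,"wx": 0,"wy": 0,"wz": 0,"gripper": 0},
    {"x": 0,"y": 6,"z": 0,"wx": 0,"wy": 0,"wz": 0,"gripper": 0},
    {"x": 0,"y": 7.5,"z": 0,"wx": 0,"wy": 0,"wz": 0,"gripper": 0},
    {"x": 0,"y": 9,"z": 0,"wx": 0,"wy": 0,"wz": 0,"gripper": 0},
    {"x": 0,"y": 10.5,"z": 0,"wx": 0,"wy": 0,"wz": 0,"gripper": 0},
    {"x": 0,"y": 12,"z": 0,"wx": 0,"wy": 0,"wz": 0,"gripper": 0},
    {"x": 0,"y": 13.5,"z": 0,"wx": 0,"wy": 0,"wz": 0,"gripper": 0},
    {"x": 0,"y": 15,"z": 0,"wx": 0,"wy": 0,"wz": 0,"gripper": 0},
    {"x": 0,"y": 15,"z": 0,"wx": 0,"wy": 0,"wz": 0,"gripper": 0}
  ]
}}

```text
t: 10.25
tcp_pos: [0.4902, 0.0996, 0.3706]
orientation: [-179.9, 0.3, -179.7]
wrist_force: [-4.6, -1.8, 20.8]
opening: 0.016
gripper_force: 40.0
```

Emit:
{"name": "play_rows", "arguments": {
  "motion": [
    {"x": 0,"y": 1,"z": 0,"wx": 0,"wy": 0,"wz": 0,"gripper": 0},
    {"x": 0,"y": 2,"z": 0,"wx": 0,"wy": 0,"wz": 0,"gripper": 0},
    {"x": 0,"y": 3,"z": 0,"wx": 0,"wy": 0,"wz": 0,"gripper": 0},
    {"x": 0,"y": 4,"z": 0,"wx": 0,"wy": 0,"wz": 0,"gripper": 0},
    {"x": 0,"y": 5,"z": 0,"wx": 0,"wy": 0,"wz": 0,"gripper": 0},
    {"x": 0,"y": 5.5,"z": 0,"wx": 0,"wy": 0,"wz": 0,"gripper": 0},
    {"x": 0,"y": 6,"z": 0,"wx": 0,"wy": 0,"wz": 0,"gripper": 0},
    {"x": 0,"y": 6,"z": 0,"wx": 0,"wy": 0,"wz": 0,"gripper": 0}
  ]
}}

```text
t: 10.92
tcp_pos: [0.4902, 0.1055, 0.3706]
orientation: [-179.9, 0.3, -179.7]
wrist_force: [-4.9, -2.3, 21.6]
opening: 0.016
gripper_force: 40.0
```

Emit:
{"name": "play_rows", "arguments": {
  "motion": [
    {"x": 0,"y": 0.5,"z": 0,"wx": 0,"wy": 0,"wz": 0,"gripper": 0},
    {"x": 0,"y": 1,"z": 0,"wx": 0,"wy": 0,"wz": 0,"gripper": 0},
    {"x": 0,"y": 1.5,"z": 0,"wx": 0,"wy": 0,"wz": 0,"gripper": 0},
    {"x": 0,"y": 2,"z": 0,"wx": 0,"wy": 0,"wz": 0,"gripper": 0},
    {"x": 0,"y": 2,"z": 0,"wx": 0,"wy": 0,"wz": 0,"gripper": 0}
  ]
}}

```text
t: 11.33
tcp_pos: [0.4901, 0.1074, 0.3706]
orientation: [-179.9, 0.3, -179.7]
wrist_force: [-5.3, -1.5, 20.7]
opening: 0.0159
gripper_force: 40.0
```

Emit:
{"name": "play_rows", "arguments": {
  "motion": [
    {"x": 0,"y": 0.5,"z": 0,"wx": 0,"wy": 0,"wz": 0,"gripper": 0},
    {"x": 0,"y": 1,"z": 0,"wx": 0,"wy": 0,"wz": 0,"gripper": 0},
    {"x": 0,"y": 1.5,"z": 0,"wx": 0,"wy": 0,"wz": 0,"gripper": 0},
    {"x": 0,"y": 1.5,"z": 0,"wx": 0,"wy": 0,"wz": 0,"gripper": 0}
  ]
}}

```text
t: 11.67
tcp_pos: [0.4902, 0.1085, 0.3706]
orientation: [-179.8, 0.3, -179.7]
wrist_force: [-4.4, -4.0, 20.7]
opening: 0.0163
gripper_force: 40.0
```

Emit:
{"name": "play_rows", "arguments": {
  "motion": [
    {"x": 0,"y": 0.5,"z": 0,"wx": 0,"wy": 0,"wz": 0,"gripper": 0},
    {"x": 0,"y": 0.8,"z": 0,"wx": 0,"wy": 0,"wz": 0,"gripper": 0},
    {"x": 0,"y": 0.8,"z": 0,"wx": 0,"wy": 0,"wz": 0,"gripper": 0}
  ]
}}

```text
t: 11.92
tcp_pos: [0.4901, 0.1088, 0.3705]
orientation: [-179.7, 0.3, -179.7]
wrist_force: [-5.2, -4.4, 20.2]
opening: 0.0161
gripper_force: 40.0
```

Stop felt at y≈0.1085; notch centre is thus y≈0.103, matching vision (0.1028). Back off and unload.

Emit:
{"name": "play_rows", "arguments": {
  "motion": [
    {"x": 0,"y": -1.5,"z": 0,"wx": 0,"wy": 0,"wz": 0,"gripper": 0},
    {"x": 0,"y": -3,"z": 0,"wx": 0,"wy": 0,"wz": 0,"gripper": 0},
    {"x": 0,"y": -4.5,"z": 0,"wx": 0,"wy": 0,"wz": 0,"gripper": 0},
    {"x": 0,"y": -6,"z": 0,"wx": 0,"wy": 0,"wz": 0,"gripper": 0},
    {"x": 0,"y": -7,"z": 0,"wx": 0,"wy": 0,"wz": 0,"gripper": 0},
    {"x": 0,"y": -7,"z": -1,"wx": 0,"wy": 0,"wz": 0,"gripper": 0},
    {"x": 0,"y": -7,"z": -2,"wx": 0,"wy": 0,"wz": 0,"gripper": 0},
    {"x": 0,"y": -7,"z": -3,"wx": 0,"wy": 0,"wz": 0,"gripper": 0},
    {"x": 0,"y": -7,"z": -3,"wx": 0,"wy": 0,"wz": 0,"gripper": 0}
  ]
}}

```text
t: 12.67
tcp_pos: [0.4905, 0.1036, 0.3715]
orientation: [179.9, 0.3, -179.7]
wrist_force: [-0.4, 1.5, 8.0]
opening: 0.0168
gripper_force: 40.0
```

Emit:
{"name": "play_rows", "arguments": {
  "motion": [
    {"x": 0,"y": -0.7,"z": -0.5,"wx": 0,"wy": 0,"wz": 0,"gripper": 0},
    {"x": 0,"y": -1.3,"z": -1,"wx": 0,"wy": 0,"wz": 0,"gripper": 0},
    {"x": 0,"y": -1.3,"z": -1.5,"wx": 0,"wy": 0,"wz": 0,"gripper": 0},
    {"x": 0,"y": -1.3,"z": -1.5,"wx": 0,"wy": 0,"wz": 0,"gripper": 0}
  ]
}}

```text
t: 13.0
tcp_pos: [0.4906, 0.103, 0.3717]
orientation: [179.8, 0.2, -179.8]
wrist_force: [1.3, 5.7, 2.9]
opening: 0.0163
gripper_force: 40.0
```

Emit:
{"name": "play_rows", "arguments": {
  "motion": [
    {"x": 0,"y": -0.7,"z": 0,"wx": 0,"wy": 0,"wz": 0,"gripper": 0},
    {"x": 0,"y": -1.5,"z": 0,"wx": 0,"wy": 0,"wz": 0,"gripper": 0},
    {"x": 0,"y": -2,"z": 0,"wx": 0,"wy": 0,"wz": 0,"gripper": 0},
    {"x": 0,"y": -2,"z": 0,"wx": 0,"wy": 0,"wz": 0,"gripper": 0}
  ]
}}

```text
t: 13.33
tcp_pos: [0.4906, 0.102, 0.3717]
orientation: [179.6, 0.2, -179.8]
wrist_force: [1.1, 9.0, 1.2]
opening: 0.0164
gripper_force: 40.0
```

Emit:
{"name": "play_rows", "arguments": {
  "motion": [
    {"x": 0,"y": -0.5,"z": 0,"wx": 0,"wy": 0,"wz": 0,"gripper": 0},
    {"x": 0,"y": -1,"z": 0,"wx": 0,"wy": 0,"wz": 0,"gripper": 0},
    {"x": 0,"y": -1,"z": 0,"wx": 0,"wy": 0,"wz": 0,"gripper": 0}
  ]
}}

```text
t: 13.58
tcp_pos: [0.4906, 0.1016, 0.3717]
orientation: [179.5, 0.2, -179.8]
wrist_force: [1.9, 12.2, 2.7]
opening: 0.0164
gripper_force: 40.0
```

Emit:
{"name": "play_rows", "arguments": {
  "motion": [
    {"x": 0,"y": 1.5,"z": 0,"wx": 0,"wy": 0,"wz": 0,"gripper": 0},
    {"x": 0,"y": 3,"z": 1,"wx": 0,"wy": 0,"wz": 0,"gripper": 0},
    {"x": 0,"y": 3,"z": 2,"wx": 0,"wy": 0,"wz": 0,"gripper": 0},
    {"x": 0,"y": 3,"z": 3,"wx": 0,"wy": 0,"wz": 0,"gripper": 0},
    {"x": 0,"y": 3,"z": 4,"wx": 0,"wy": 0,"wz": 0,"gripper": 0},
    {"x": 0,"y": 3,"z": 4,"wx": 0,"wy": 0,"wz": 0,"gripper": 0}
  ]
}}

```text
t: 14.08
tcp_pos: [0.4902, 0.1023, 0.3705]
orientation: [179.9, 0.3, -179.7]
wrist_force: [-3.6, 1.4, 18.5]
opening: 0.0162
gripper_force: 40.0
```

Emit:
{"name": "play_rows", "arguments": {
  "motion": [
    {"x": 0,"y": 0,"z": -1,"wx": 0,"wy": 0,"wz": 0,"gripper": 0},
    {"x": 0,"y": 0,"z": -2,"wx": 0,"wy": 0,"wz": 0,"gripper": 0},
    {"x": 0,"y": 0,"z": -3,"wx": 0,"wy": 0,"wz": 0,"gripper": 0},
    {"x": 0,"y": 0,"z": -4,"wx": 0,"wy": 0,"wz": 0,"gripper": 0},
    {"x": 0,"y": 0,"z": -4.5,"wx": 0,"wy": 0,"wz": 0,"gripper": 0},
    {"x": 0,"y": 0,"z": -4.5,"wx": 0,"wy": 0,"wz": 0,"gripper": 0}
  ]
}}

```text
t: 14.58
tcp_pos: [0.4906, 0.1023, 0.3718]
orientation: [179.9, 0.2, -179.7]
wrist_force: [2.7, 3.3, 1.4]
opening: 0.0163
gripper_force: 40.0
```

Emit:
{"name": "play_rows", "arguments": {
  "motion": [
    {"x": 0,"y": 0,"z": 0,"wx": 0,"wy": 0,"wz": 0,"gripper": 0},
    {"x": 0,"y": 0,"z": 0,"wx": 0,"wy": 0,"wz": 0,"gripper": 0},
    {"x": 2.5,"y": 0,"z": 0.8,"wx": 0,"wy": 0,"wz": 0,"gripper": 0},
    {"x": 5,"y": 0,"z": 1.6,"wx": 0,"wy": 0,"wz": 0,"gripper": 0},
    {"x": 7.3,"y": 0,"z": 2.4,"wx": 0,"wy": 0,"wz": 0,"gripper": 0},
    {"x": 7.3,"y": 0,"z": 2.4,"wx": 0,"wy": 0,"wz": 0,"gripper": 0}
  ],
  "grip_force": 6
}}

```text
t: 15.08
tcp_pos: [0.4823, 0.1022, 0.3692]
orientation: [179.9, 0.0, -179.7]
wrist_force: [1.2, 4.5, 1.6]
opening: 0.0167
gripper_force: 6.0
```

Emit:
{"name": "play_rows", "arguments": {
  "motion": [
    {"x": 2.7,"y": 0,"z": 1.3,"wx": 0,"wy": 0,"wz": 0,"gripper": 0},
    {"x": 5.4,"y": 0,"z": 2.7,"wx": 0,"wy": 0,"wz": 0,"gripper": 0},
    {"x": 8,"y": 0,"z": 4.3,"wx": 0,"wy": 0,"wz": 0,"gripper": 0},
    {"x": 10,"y": 0,"z": 5.8,"wx": 0,"wy": 0,"wz": 0,"gripper": 0},
    {"x": 12,"y": 0,"z": 7.4,"wx": 0,"wy": 0,"wz": 0,"gripper": 0},
    {"x": 13.5,"y": 0,"z": 8.7,"wx": 0,"wy": 0,"wz": 0,"gripper": 0},
    {"x": 13.5,"y": 0,"z": 8.7,"wx": 0,"wy": 0,"wz": 0,"gripper": 0}
  ]
}}

```text
t: 15.67
tcp_pos: [0.4679, 0.102, 0.3601]
orientation: [180.0, -0.2, -179.7]
wrist_force: [-0.5, 5.4, 2.5]
opening: 0.0169
gripper_force: 6.0
```

Emit:
{"name": "play_rows", "arguments": {
  "motion": [
    {"x": 1,"y": 0,"z": 1.4,"wx": 0,"wy": 0,"wz": 0,"gripper": 0},
    {"x": 2,"y": 0,"z": 2.8,"wx": 0,"wy": 0,"wz": 0,"gripper": 0},
    {"x": 3.1,"y": 0,"z": 4.4,"wx": 0,"wy": 0,"wz": 0,"gripper": 0},
    {"x": 3.1,"y": 0,"z": 4.4,"wx": 0,"wy": 0,"wz": 0,"gripper": 0}
  ]
}}

```text
t: 16.0
tcp_pos: [0.4644, 0.102, 0.3556]
orientation: [180.0, -0.2, -179.7]
wrist_force: [-1.4, 4.6, 3.3]
opening: 0.0164
gripper_force: 6.0
```

Emit:
{"name": "play_rows", "arguments": {
  "motion": [
    {"x": 1.5,"y": 0,"z": 2.2,"wx": 0,"wy": 0,"wz": 0,"gripper": 0},
    {"x": 2.9,"y": 0,"z": 4.5,"wx": 0,"wy": 0,"wz": 0,"gripper": 0},
    {"x": 4.1,"y": 0,"z": 6.8,"wx": 0,"wy": 0,"wz": 0,"gripper": 0},
    {"x": 5.2,"y": 0,"z": 9.1,"wx": 0,"wy": 0,"wz": 0,"gripper": 0},
    {"x": 6.2,"y": 0,"z": 11.4,"wx": 0,"wy": 0,"wz": 0,"gripper": 0},
    {"x": 7,"y": 0,"z": 13.8,"wx": 0,"wy": 0,"wz": 0,"gripper": 0},
    {"x": 7,"y": 0,"z": 13.8,"wx": 0,"wy": 0,"wz": 0,"gripper": 0}
  ]
}}

```text
t: 16.58
tcp_pos: [0.4568, 0.1019, 0.3413]
orientation: [180.0, -0.4, -179.7]
wrist_force: [-1.8, 4.3, 2.5]
opening: 0.0167
gripper_force: 6.0
```

Emit:
{"name": "play_rows", "arguments": {
  "motion": [
    {"x": 0,"y": 0,"z": 0,"wx": 0,"wy": 0,"wz": 0,"gripper": 36},
    {"x": 0,"y": 0,"z": 0,"wx": 0,"wy": 0,"wz": 0,"gripper": 36},
    {"x": 0,"y": 0,"z": 0,"wx": 0,"wy": 0,"wz": 0,"gripper": 36},
    {"x": 0,"y": 0,"z": -25,"wx": 0,"wy": 0,"wz": 0,"gripper": 36},
    {"x": 0,"y": 0,"z": -50,"wx": 0,"wy": 0,"wz": 0,"gripper": 36},
    {"x": 0,"y": 0,"z": -50,"wx": 0,"wy": 0,"wz": 0,"gripper": 0},
    {"x": 0,"y": 0,"z": -50,"wx": 0,"wy": 0,"wz": 0,"gripper": 0},
    {"x": 0,"y": 0,"z": -50,"wx": 0,"wy": 0,"wz": 0,"gripper": 0},
    {"x": 0,"y": 0,"z": -50,"wx": 0,"wy": 0,"wz": 0,"gripper": 0},
    {"x": 0,"y": 0,"z": -40,"wx": 0,"wy": 0,"wz": 0,"gripper": 0},
    {"x": 0,"y": 0,"z": -36,"wx": 0,"wy": 0,"wz": 0,"gripper": 0},
    {"x": 0,"y": 0,"z": -36,"wx": 0,"wy": 0,"wz": 0,"gripper": 0}
  ]
}}

```text
t: 17.58
tcp_pos: [0.4583, 0.1017, 0.3765]
orientation: [-180.0, -0.2, -179.7]
wrist_force: [-0.8, 0.3, -0.4]
opening: 0.0004
gripper_force: 0.0
```

Emit:
{"name": "play_rows", "arguments": {
  "motion": [
    {"x": 0,"y": 0,"z": 2,"wx": 0,"wy": 0,"wz": 0,"gripper": 0},
    {"x": 0,"y": 0,"z": 4,"wx": 0,"wy": 0,"wz": 0,"gripper": 0},
    {"x": 0,"y": 0,"z": 6,"wx": 0,"wy": 0,"wz": 0,"gripper": 0},
    {"x": 0,"y": 0,"z": 8,"wx": 0,"wy": 0,"wz": 0,"gripper": 0},
    {"x": 0,"y": 0,"z": 10,"wx": 0,"wy": 0,"wz": 0,"gripper": 0},
    {"x": 0,"y": 0,"z": 12,"wx": 0,"wy": 0,"wz": 0,"gripper": 0},
    {"x": 0,"y": 0,"z": 14,"wx": 0,"wy": 0,"wz": 0,"gripper": 0},
    {"x": 0,"y": 0,"z": 16,"wx": 0,"wy": 0,"wz": 0,"gripper": 0},
    {"x": 0,"y": 0,"z": 16,"wx": 0,"wy": 0,"wz": 0,"gripper": 0}
  ]
}}

```text
t: 18.33
tcp_pos: [0.4587, 0.1017, 0.3619]
orientation: [180.0, -0.0, -179.7]
wrist_force: [-0.6, -0.3, 0.2]
opening: 0.0001
gripper_force: 0.2
```

Emit:
{"name": "play_rows", "arguments": {
  "motion": [
    {"x": 0,"y": 0,"z": 1,"wx": 0,"wy": 0,"wz": 0,"gripper": 0},
    {"x": 0,"y": 0,"z": 2,"wx": 0,"wy": 0,"wz": 0,"gripper": 0},
    {"x": 0,"y": 0,"z": 3,"wx": 0,"wy": 0,"wz": 0,"gripper": 0},
    {"x": 0,"y": 0,"z": 4,"wx": 0,"wy": 0,"wz": 0,"gripper": 0},
    {"x": 0,"y": 0,"z": 5,"wx": 0,"wy": 0,"wz": 0,"gripper": 0},
    {"x": 0,"y": 0,"z": 6,"wx": 0,"wy": 0,"wz": 0,"gripper": 0},
    {"x": 0,"y": 0,"z": 6,"wx": 0,"wy": 0,"wz": 0,"gripper": 0}
  ]
}}

```text
t: 18.92
tcp_pos: [0.4587, 0.1017, 0.3561]
orientation: [180.0, -0.0, -179.7]
wrist_force: [-0.5, 0.3, 0.8]
opening: 0.0004
gripper_force: 0.4
```

Emit:
{"name": "play_rows", "arguments": {
  "motion": [
    {"x": 0,"y": 0,"z": 0.7,"wx": 0,"wy": 0,"wz": 0,"gripper": 0},
    {"x": 0,"y": 0,"z": 1.4,"wx": 0,"wy": 0,"wz": 0,"gripper": 0},
    {"x": 0,"y": 0,"z": 2,"wx": 0,"wy": 0,"wz": 0,"gripper": 0},
    {"x": 0,"y": 0,"z": 2,"wx": 0,"wy": 0,"wz": 0,"gripper": 0}
  ]
}}

```text
t: 19.25
tcp_pos: [0.4587, 0.1017, 0.3553]
orientation: [180.0, 0.0, -179.7]
wrist_force: [-2.7, -0.3, 7.7]
opening: 0.0002
gripper_force: 3.6
```

Run:
```python
from bench import manip, snapshot
import cv2, numpy as np
s=manip.state(); print(s["tcp_pos"],s["wrist_force"])
w=snapshot("wrist"); sc=snapshot("scene"); cv2.imwrite("pics/w2.png",w); cv2.imwrite("pics/s2.png",sc)
a=cv2.resize(sc[190:290,220:350],None,fx=3,fy=3,interpolation=cv2.INTER_CUBIC)
b=cv2.resize(w[130:330,200:500],None,fx=1.33,fy=1.33)
can=np.zeros((600,800,3),np.uint8); can[:300,:390]=a; can[300:300+b.shape[0],400:400+b.shape[1]]=b
cv2.imwrite("pics/m2.png",can)
```

```text
[0.45868226 0.1017407  0.35526881] [-2.68550887 -0.33465591  7.73462718]
```

View pics/m2.png

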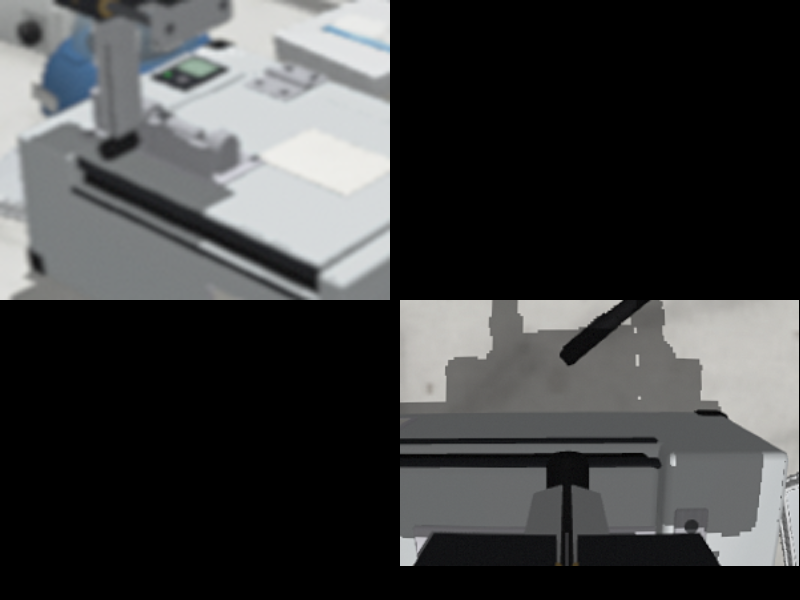

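The handle lies level under the fingertips (scene crop (118,147)), stopped firmly at the height expected for 1.57 rad. Retreat and hand in.

Emit:
{"name": "play_rows", "arguments": {
  "motion": [
    {"x": 0,"y": 0,"z": -10,"wx": 0,"wy": 0,"wz": 0,"gripper": 0},
    {"x": 0,"y": 0,"z": -40,"wx": 0,"wy": 0,"wz": 0,"gripper": 0},
    {"x": 0,"y": 0,"z": -80,"wx": 0,"wy": 0,"wz": 0,"gripper": 0},
    {"x": 0,"y": 0,"z": -100,"wx": 0,"wy": 0,"wz": 0,"gripper": 0},
    {"x": 0,"y": 0,"z": -100,"wx": 0,"wy": 0,"wz": 0,"gripper": 0},
    {"x": 0,"y": 0,"z": -100,"wx": 0,"wy": 0,"wz": 0,"gripper": 0}
  ]
}}

```text
t: 19.85
tcp_pos: [0.4591, 0.1018, 0.4555]
orientation: [180.0, 0.2, -179.7]
wrist_force: [0.6, 0.0, -0.3]
opening: 0.0005
gripper_force: 0.0
```

Run:
```python
from bench import manip, snapshot
import cv2
w=snapshot("wrist"); cv2.imwrite("pics/w3.png",cv2.resize(w[120:320,220:520],None,fx=2.5,fy=2.5))
```

```text
(no output)
```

View pics/w3.png

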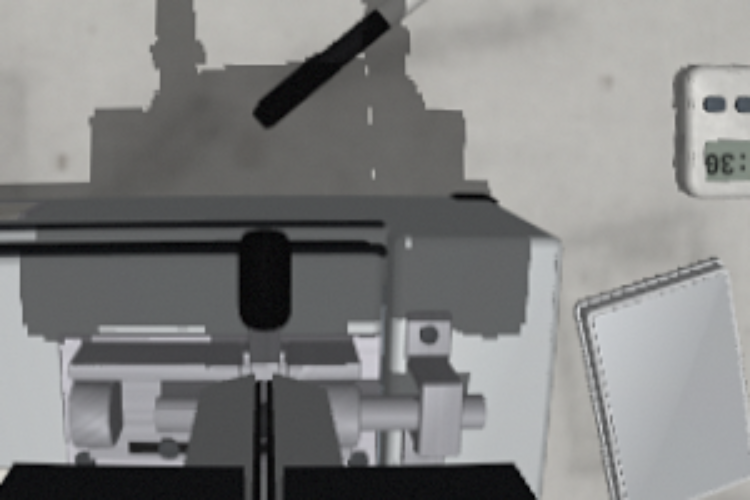

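The handle lies level with its neck through the notch (265,350), and the rod passes through and out of the keeper (475,410).

```bash
python3 -c "
from bench import manip; print(manip.hand_in())"
```

```text
the job is handed in; nothing more can be done
None
```

The chest is locked and handed in: the hatch is down on its seal, the bolt is through the keeper and the handle lies in the notch; the bystanders in the last view (timer, marker, plate) looked undisturbed, the forceps were out of frame, and hand-in returned no verdict.

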